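# Close the dust pot of a glass-carving bench with its bayonet cover

## Task

Take the round cover by its bar handle and lower it into the open dust pot so that its two pins drop through the two gaps in the collar, then twist it clockwise (seen from above) until the ramps draw it down snug on the sprung seal plate: felt to be tight, but never forced or over-tightened. Let go and leave it locked there, level; leave everything else on the bench where it stands.

Things in the scene. Friction and masses are not known exactly. Their poses are not given: they have to be found in the camera images.
- cover_bar (a point): Centre of the cover's handle: a black bar 66 mm long (this point's x), 16 mm thick (y), 30 mm high (z), on top of the cover, which stands upright on the bench. The cover: aluminium plug 80 mm across, 34 mm high, 0.25 to 0.49 kg. This point is 49 mm above its underside.
- cover_pins (a point): Point on the cover's axis at its pins' height, 10 mm above its underside, 39 mm below the bar's centre. Two round steel pins, 10 mm thick, stick out of the plug in line with the bar (+x and -x); their ends are 54 mm from the axis. Either way round is the same.
- cover: The cover itself; origin at the centre of its underside, x through bar and pins, z up.
- pot_mouth (a point): Centre of the pot's mouth, at rim height, 70 mm above the bench; z up, x through the middles of the two gaps. The collar leaves a round opening of 86 mm for the 80 mm plug, and gaps about 20 mm wide at +x and -x for the pins. The cover sits right when its pins' axis is on this axis.
- pot: Aluminium dust pot bolted to the bench, 128 mm across, 70 mm high, on a foot 150 mm across; origin at the centre of its underside, axes as the mouth's. More than 30 N between cover and pot at any moment is too much: the cover sinks as it is turned, and a hand that does not sink with it loads the ramps.
- pot_ramp (a point): Start of one ramp, 0.24 rad clockwise (from above) of the +x gap's middle, 62 mm up, 48 mm off the axis; the other lies opposite. From here the ramp's underside runs 1.25 rad clockwise, falling 8 mm per rad, to a solid stop. Pins turned under it are pressed down. Anticlockwise is blocked. Friction holds the cover where it is left.
- pot_seal (a point): Nominal centre of the top of the sprung, rubber-faced plate (68 mm across, 8 N per mm) on which the cover's underside stands. The true height is not reported: 41.5 to 46 mm above the bench, different each time; so the pins meet the ramps after 0.35 to 1.0 rad. Snug is 7 to 22 N of clamping: the cover drawn 0.8 to 1.8 mm down from where it stood free, at 0.02 to 0.04 N m of moment per newton.
- handpiece: Black rotary handpiece lying on the bench, 170 mm long and 26 mm thick, origin under its middle. Leave alone.
- figure: Frosted glass figure, 150 mm high, 72 mm wide, origin under its centre. Leave alone.
- figure2: Smaller frosted glass figure, 128 mm high, origin under its centre. Leave alone.
- drum: Amber glass drum, 70 mm high, 84 mm wide, origin under its centre. Leave alone.
- paste: Closed jar, 70 mm high, 52 mm wide, origin under its centre. Leave alone.
- brush: Brush lying on the bench, origin under its middle. Leave alone.
- spanner: Steel spanner lying on the bench, origin under its middle. Leave alone.
Mind the look-alikes: they are no part of the job. Leave any turquoise look-alike of the cover alone. Leave any blue look-alike of the pot alone.

How it is judged:
By the outcome, as a careful person would: the job done as asked, in the order asked, and still so for the second after the job is handed in, with the robot touching nothing.
It also fails if it takes over 58 s, if anything falls off the work surface, if the arm or the gripper's body presses on something with over 40 N, if the wrist force passes 120 N, or if a joint passes its speed limit or range.

## Robot

A 7-joint arm with a two-finger parallel gripper is mounted at the origin on the work surface. World frame = base frame: x ahead of the robot, y to its left, z up, the work surface at z = 0. Lengths are in m, angles in rad, forces in N, time in s.
With the tool pointing down it reaches from about 0.4 to 0.875 m from the base axis. Payload 19.3 kg.
Tool frame: the origin (TCP) lies at the very end of the fingers, on their centre line; the grasp point (between the pads) lies 19 mm behind it; z points along the fingers, y is the direction in which the jaws open and shut (so a half turn about z gives the same grasp; the last joint's range is limited). The gripper opens to 85 mm and grips with 20 to 120 N. Pads are 22 mm wide; open, the fingers measure 114 mm over their backs; the gripper's body (76 mm by 85 mm) begins 54 mm behind the grasp point. The pads swing forward as they close: fully open they stand 13 mm farther back than shut.
Start: joints at [-1.379, 0.521, -0.036, 1.599, 0.021, 1.021, -0.113], TCP at [0.162, 0.604, 0.231] pointing down, gripper open.
Joint ranges: [-2.91, 2.91], [-0.3, 2.13], [-1.5, 1.42], [0.17, 2.43], [-1.26, 4.41], [0.16, 1.93], [-2.52, 2.52]. Speed limits (rad/s): [1.89, 1.89, 2.39, 2.39, 3.01, 3.01, 3.01].

## Interface

Orientations are given as [roll, pitch, yaw] about the fixed x, y, z axes, in that order (R = Rz(yaw) Ry(pitch) Rx(roll)).
In Python, from workcell import bot, grab_frame, calibration, workorder gives the robot as it stands.
- The arm moves only by the tool move_arm, never from a script. Its arguments are lists of equal length, an entry for each row: "jaw": the closure in counts, from 0 (fully open) to 255 (shut); "dp": the shift along the tool's x, y, z in units of 800 mm (1.0 is 800 mm), a list of three; "rotation": the turn, a rotation vector about the tool's x, y, z in units of pi rad (1.0 is pi rad), a list of three. In form: {"jaw": [jaw, ...], "dp": [[dx, dy, dz], ...], "rotation": [[rx, ry, rz], ...]}. A call has 1 to 10 rows; each row shifts and turns the commanded pose from where the row before left it, along the tool's axes as they then stand; what a row does not reach is not made up. A row lasts 1/8 s, in which the tool goes at most 62.5 mm and 10.7 degrees, less where a joint would pass 70% of its speed; a pose out of reach is approached as far as the arm can. A call with a number of a shift or a turn outside -1 to 1 is refused whole. A call with a gripper value outside its range is refused whole. The fingers move at their own pace and stop on an object; "squeeze" is the grip in N (left out, the last holds). Time passes only in rows, so rows that do not move let the fingers close. It gives the time, the measured TCP pose, the force and the opening at its end, in the units of the state.
- bot.observe(): the state, without advancing time (a new reading comes with each control period).
- grab_frame(name): name is "side" or "top"; returns the picture (480x640x3 uint8, blue, green, red); there is no depth.
- calibration(name): a dict with "camera_matrix" (3x3 intrinsics, pixels), "T" (4x4, takes a point from camera to world coordinates). Camera axes: x right, y down, z forward; pixel columns grow to the right and rows downward; lengths in m; the calibration is good to about 2 mm. A picture is of the moment at which its call begins. calibration takes no time and is no camera call.
- workorder.job_done(): hands the job in, once; it reports no verdict.
The state is a dict: "clock": time; "qpos": joint angles; "qd": joint speeds; "joint_efforts": joint torques, N m; "position": TCP position; "tool_rot": TCP orientation; "force": force on the tool from outside, world axes, zero at the start; "moment": the same for the moment, N m; "grip_width": finger opening in m.
Only numpy, scipy, OpenCV 4.12 (cv2) and the standard library are available. Lean on these libraries where they do the work, as an engineer would, in place of code of your own. Each camera call takes 0.05 s, during which the arm holds its last target. There are 200 camera calls.

## Working session

There is one attempt and no reset: what is moved stays moved. The work goes in short steps, Python scripts to look and compute and a tool call to move; the robot and the scene stay as the last step left them, time stands still between calls to the robot, and variables do not carry over. Pictures are saved under pics/ and viewed, about 8 in all and at most 12, crops included, and the job is handed in when it is done.

Besides the shell and the picture viewer there is one more tool, called after "Emit:" as a command line: name --argument value ..., lists and objects as JSON in quotes. move_arm: Moves the arm, as the interface text tells. Shifts and turns lie within -1 to 1; 1 stands for 800 mm of shift or pi rad of turn. Its arguments: {"type":"object","properties":{"jaw":{"type":"array","items":{"type":"number"}},"dp":{"type":"array","items":{"type":"array","items":{"type":"number","minimum":-1,"maximum":1}}},"rotation":{"type":"array","items":{"type":"array","items":{"type":"number","minimum":-1,"maximum":1}}},"squeeze":{"type":"number"}},"required":["jaw","dp","rotation"]}

```bash
mkdir -p pics; ls; python3 - <<'E'
from workcell import bot, grab_frame, calibration
import cv2
for n in("side","top"):
    cv2.imwrite(f"pics/{n}0.png",grab_frame(n)); c=calibration(n); print(n,c["camera_matrix"],c["T"])
print(bot.observe())
E
```

```text
pics
side [[576.35778011   0.         319.77841355]
 [  0.         576.35778011 238.6777833 ]
 [  0.           0.           1.        ]] [[ 0.99495051 -0.05571538  0.08348223  0.45163033]
 [-0.10034595 -0.56913525  0.81609788 -1.08071269]
 [ 0.00204348 -0.82035411 -0.57185222  0.83084451]
 [ 0.          0.          0.          1.        ]]
top [[613.78119015   0.         329.18173295]
 [  0.         613.78119015 250.00908484]
 [  0.           0.           1.        ]] [[ 0.01549042 -0.99481052  0.10055879  0.43179187]
 [-0.99987526 -0.01572193 -0.0015101   0.01308189]
 [ 0.00308324 -0.10052285 -0.99492997  1.34066717]
 [ 0.          0.          0.          1.        ]]
{'clock': 0.1, 'qpos': array([-1.37920937,  0.52195582, -0.03632422,  1.59993725,  0.02119398,
        1.02111275, -0.11278662]), 'qd': array([ 0.00010353, -0.00235174,  0.00124138, -0.00273482,  0.00038732,
        0.00067472,  0.00090969]), 'joint_efforts': array([ 3.91251917e-03, -9.28473759e+01,  1.98431343e+00, -3.70529974e+01,
        1.81931845e-02,  5.51135585e-03,  2.24758162e-05]), 'position': array([0.16170945, 0.60340583, 0.23078737]), 'tool_rot': array([-3.14056652e+00,  6.86486075e-05,  2.87980195e+00]), 'force': array([-0.09284712,  0.11290286,  0.27700486]), 'moment': array([ 0.0730296 , -0.02073754, -0.03168128]), 'grip_width': 0.08568187573995499}
```

View pics/top0.png

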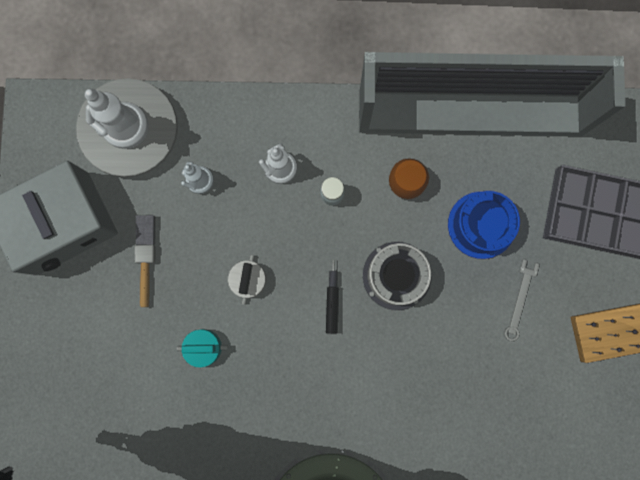

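View pics/side0.png

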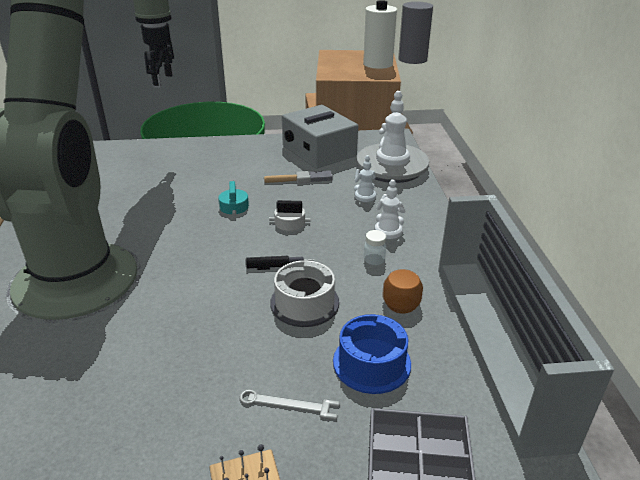

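The top view shows the white cover with its black bar at about (247,279) and the aluminium pot at (399,274). The turquoise and blue look-alikes are at (201,348) and (486,224). I'll enlarge the cover and the pot side by side.

```bash
cat > h.py <<'E'
import numpy as np
from workcell import calibration
def px2w(n,u,v,z):
    c=calibration(n);K=c["camera_matrix"];T=c["T"]
    d=T[:3,:3]@np.linalg.solve(K,[u,v,1.]);o=T[:3,3]
    return o+d*(z-o[2])/d[2]
def w2px(n,p):
    c=calibration(n);T=c["T"];q=c["camera_matrix"]@(T[:3,:3].T@(np.array(p)-T[:3,3]));return q[:2]/q[2]
E
python3 - <<'E'
import cv2,numpy as np
t=cv2.imread("pics/top0.png")
a=cv2.resize(t[240:315,212:282],None,fx=5.7,fy=5.7,interpolation=cv2.INTER_CUBIC)
b=cv2.resize(t[237:312,364:434],None,fx=5.7,fy=5.7,interpolation=cv2.INTER_CUBIC)
cv2.imwrite("pics/crop1.png",np.hstack([a,b])); print(a.shape)
E
```

```text
(428, 399, 3)
```

View pics/crop1.png

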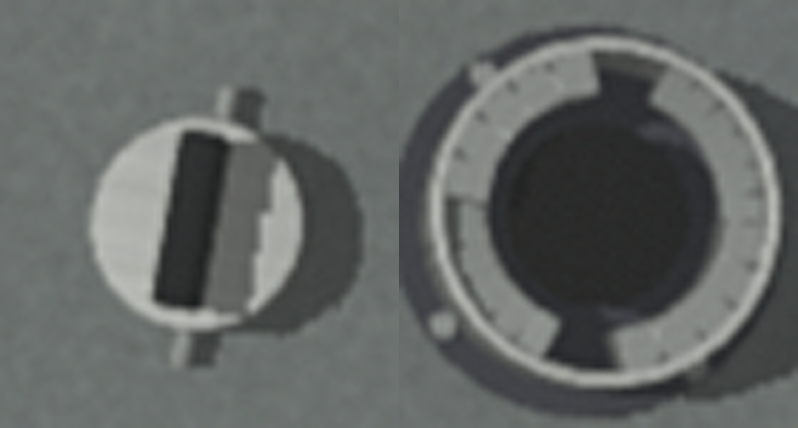

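The left crop shows the cover disc centred at crop (196,222), with the bar running from (206,135) to (179,305). In the right crop the pot rim is centred at (606,211), and the gap middles are at (631,77) and (585,345).

```bash
python3 - <<'E'
from h import *
s=5.7
A=lambda x,y,z:px2w("top",212+x/s-.5+.5/s,240+y/s-.5+.5/s,z)
B=lambda x,y,z:px2w("top",364+(x-399)/s-.5+.5/s,237+y/s-.5+.5/s,z)
print("disc",A(196,222,.034),"l/r",A(90,222,.034),A(302,222,.034))
p,q=A(206,135,.064),A(179,305,.064);print("bar mid",(p+q)/2,"len",np.linalg.norm(p-q),"yaw",np.degrees(np.arctan2(*(p-q)[1::-1])))
p,q=A(231,88,.01),A(186,366,.01);print("pins mid",(p+q)/2,"len",np.linalg.norm(p-q),"yaw",np.degrees(np.arctan2(*(p-q)[1::-1])))
print("rim",B(606,211.5,.07),B(431,211,.07),B(781,211,.07))
for t,b in [((633,60),(585,366)),((628,95),(585,324))]:
  p,q=B(*t,.07),B(*b,.07);print("gap mid",(p+q)/2,np.linalg.norm(p-q),"yaw",np.degrees(np.arctan2(*(p-q)[1::-1])))
# side check
print("side px of cover bar top, pot rim centre",w2px("side",np.r_[A(196,222,.034)[:2],.064]),w2px("side",B(606,211.5,.07)))
E
```

```text
disc [0.50003009 0.18726842 0.034     ] l/r [0.49941052 0.22683245 0.034     ] [0.50064977 0.147697   0.034     ]
bar mid [0.49924963 0.18455719 0.064     ] len 0.06271595094112613 yaw -7.360558552427186
pins mid [0.49966894 0.18563309 0.01      ] len 0.1069109057810361 yaw -7.559025254590394
rim [ 0.51318582 -0.13623066  0.07      ] [ 0.51236937 -0.07256566  0.07      ] [ 0.51436679 -0.19991391  0.07      ]
gap mid [ 0.51290375 -0.13736198  0.07      ] 0.11300858430256851 yaw -8.671791113731
gap mid [ 0.51405577 -0.13643514  0.07      ] 0.08505273066906187 yaw -10.37830668418259
side px of cover bar top, pot rim centre [288.31527114 201.51220044] [303.08045748 278.27227405]
```

Emit:
move_arm --jaw '[0,0,0,0,0,0,0,0,0,0]' --dp '[[0,0,0],[-0.054,-0.0513,0.012],[-0.054,-0.0513,0.012],[-0.054,-0.0513,0.012],[-0.054,-0.0513,0.012],[-0.054,-0.0513,0.012],[-0.054,-0.0513,0.012],[-0.054,-0.0513,0.012],[-0.054,-0.0513,0.012],[-0.054,-0.0513,0.012]]' --rotation '[[0,0,-0.0417],[0,0,0],[0,0,0],[0,0,0],[0,0,0],[0,0,0],[0,0,0],[0,0,0],[0,0,0],[0,0,0]]' --squeeze 30

```text
clock: 1.35
position: [0.5, 0.1851, 0.1445]
tool_rot: [-3.142, -0.0, 3.011]
force: [1.4, 0.9, 0.1]
grip_width: 0.0853
```

```bash
cat > st.py <<'E'
import sys,numpy as np
from scipy.spatial.transform import Rotation as R
from workcell import bot
np.set_printoptions(precision=4,suppress=True)
o=bot.observe();print(o["clock"],"p",o["position"],"rpy",o["tool_rot"],"F",o["force"],"M",o["moment"],"w",o["grip_width"],"q",o["qpos"][[0,6]])
if len(sys.argv)>4:
    M=R.from_euler("xyz",o["tool_rot"]).as_matrix();g=np.array(list(map(float,sys.argv[1:4])))
    print("dp units",M.T@(g-o["position"])/.8,"yaw err units(rz)",-((float(sys.argv[4])-np.degrees(o["tool_rot"][2])+90)%180-90)/180, "tilt z",M[:,2])
E
python3 st.py .500 .1865 .037 -7.5
python3 - <<'E'
from workcell import grab_frame
import cv2
from h import *
t=grab_frame("side");u,v=w2px("side",(.5,.1865,.06)).astype(int);print(u,v)
cv2.imwrite("pics/side1.png",cv2.resize(t[v-75:v+45,u-80:u+80],None,fx=5,fy=5,interpolation=cv2.INTER_CUBIC))
E
```

```text
1.35 p [0.5    0.1851 0.1445] rpy [-3.1416 -0.0001  3.011 ] F [1.3698 0.8538 0.1279] M [ 0.0322 -0.0422 -0.0012] w 0.0852878937436364 q [-0.472  0.98 ]
dp units [0.0002 0.0017 0.1344] yaw err units(rz) 9.679953096619127e-05 tilt z [-0.0001 -0.     -1.    ]
288 203
```

View pics/side1.png

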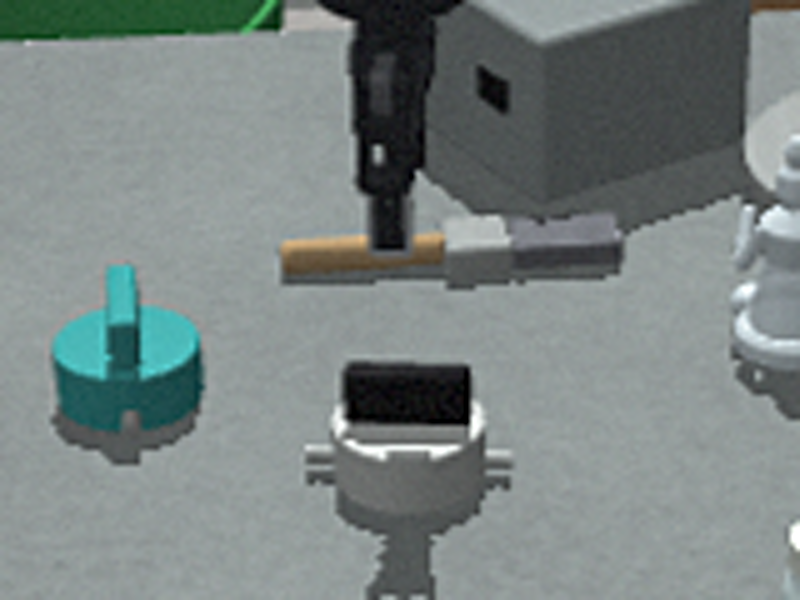

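The gripper hangs squarely over the cover: fingers at crop (390,245), bar at (408,392). Next I descend and grip.

Emit:
move_arm --jaw '[0,0,0,0,0,0,180,255,255,255]' --dp '[[0,0.0017,0.03],[0,0,0.03],[0,0,0.03],[0,0,0.03],[0,0,0.0142],[0,0,0],[0,0,0],[0,0,0],[0,0,0],[0,0,0]]' --rotation '[[0,0,0],[0,0,0],[0,0,0],[0,0,0],[0,0,0],[0,0,0],[0,0,0],[0,0,0],[0,0,0],[0,0,0]]' --squeeze 60

```text
clock: 2.65
position: [0.4995, 0.1882, 0.038]
tool_rot: [3.141, 0.001, 3.011]
force: [-2.4, -1.2, 10.5]
grip_width: 0.0151
```

```bash
python3 st.py .500 .1865 .037 -7.5
```

```text
2.65 p [0.4995 0.1882 0.038 ] rpy [3.1413 0.0005 3.0106] F [-2.3952 -1.1685 10.5455] M [-0.2082  0.5673 -0.1816] w 0.015104969387778758 q [-0.4723  0.9697]
dp units [-0.0009 -0.002   0.0012] yaw err units(rz) -1.774597185636316e-05 tilt z [ 0.0005  0.0003 -1.    ]
```

Emit:
move_arm --jaw '[255,255,255,255,255,255]' --dp '[[0,0,-0.01],[0,0,-0.035],[0,0,-0.05],[0,0,-0.05],[0,0,-0.01],[0,0,0]]' --rotation '[[0,0,0],[0,0,0],[0,0,0],[0,0,0],[0,0,0],[0,0,0]]'

```text
clock: 3.4
position: [0.4991, 0.188, 0.1613]
tool_rot: [3.142, 0.0, 3.011]
force: [-1.0, 0.5, -4.1]
grip_width: 0.0148
```

```bash
python3 st.py .5135 -.1365 .161 -9.3
```

```text
3.4 p [0.4991 0.188  0.1613] rpy [3.1416 0.     3.0108] F [-1.014   0.5226 -4.0842] M [-0.0221  0.0414  0.0268] w 0.014845027956861557 q [-0.4787  0.9745]
dp units [-0.0708 -0.3999  0.0004] yaw err units(rz) 0.010040652366746707 tilt z [ 0.0001  0.     -1.    ]
```

Emit:
move_arm --jaw '[255,255,255,255,255,255,255,255,255,255]' --dp '[[-0.0088,-0.03,0],[-0.0088,-0.05,0],[-0.0088,-0.05,0],[-0.0088,-0.05,0],[-0.0088,-0.05,0],[-0.0088,-0.05,0],[-0.009,-0.05,0],[-0.009,-0.04,0],[0,-0.03,0],[0,0,0]]' --rotation '[[0,0,0],[0,0,0],[0,0,0],[0,0,0],[0,0,0],[0,0,0],[0,0,0],[0,0,0],[0,0,0],[0,0,0.01]]'

```text
clock: 4.65
position: [0.5124, -0.1384, 0.1598]
tool_rot: [-3.141, -0.003, 2.976]
force: [-0.5, 0.5, -4.5]
grip_width: 0.0152
```

```bash
python3 st.py .5135 -.1365 .161 -9.3
python3 - <<'E'
from workcell import grab_frame
import cv2
import numpy as np
t=grab_frame("side");s=grab_frame("top")
cv2.imwrite("pics/fs.png",t);cv2.imwrite("pics/ft.png",s)
a=cv2.resize(t[190:340,255:355],None,fx=4,fy=4,interpolation=cv2.INTER_CUBIC)
b=cv2.resize(s[200:350,350:450],None,fx=4,fy=4,interpolation=cv2.INTER_CUBIC)
cv2.imwrite("pics/c2.png",np.hstack([a,b]))
E
```

```text
4.65 p [ 0.5124 -0.1384  0.1598] rpy [-3.1408 -0.0028  2.9755] F [-0.5442  0.5312 -4.5115] M [-0.0097  0.013  -0.0217] w 0.015177794854588391 q [0.1088 1.5912]
dp units [-0.001   0.0025 -0.0015] yaw err units(rz) -0.0012009124575006543 tilt z [-0.0029 -0.0003 -1.    ]
```

View pics/c2.png

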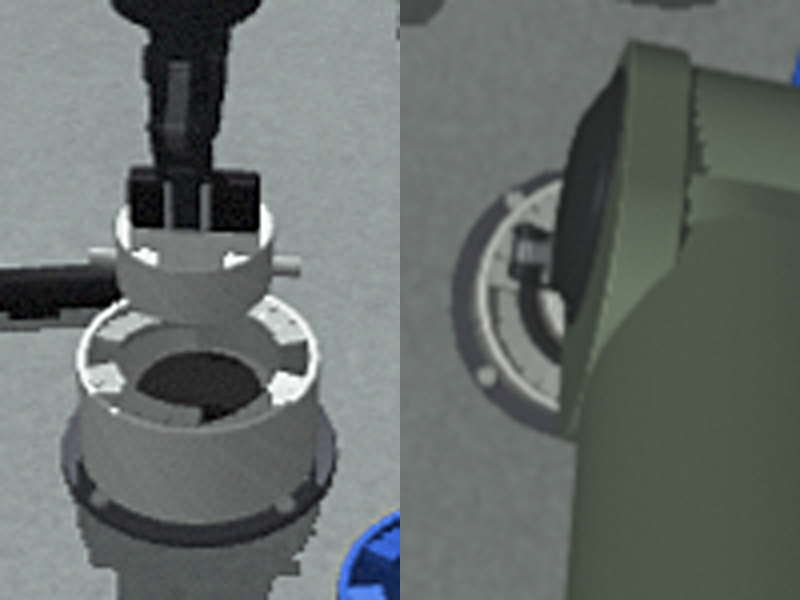

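The side view shows the cover hanging above the pot. Its pin ends are at crop (91,255) and (299,266), the bar spans 130–260, and the rim spans 77–320. The arm blocks the top camera, so I'll overlay the models on the side view.

```bash
cat > ov.py <<'E'
import cv2,numpy as np
from h import *
def draw(img,n,C,cy,P,py,x0,y0,s):
    def pl(pts,col):
        q=np.array([w2px(n,p) for p in pts]);q=((q-[x0,y0]+.5)*s-.5);cv2.polylines(img,[np.round(q*8).astype(int).reshape(-1,1,2)],False,col,1,cv2.LINE_AA,3)
    ci=lambda c,r,z,a=np.linspace(0,2*np.pi,60):[(c[0]+r*np.cos(t),c[1]+r*np.sin(t),z) for t in a]
    L=lambda c,yw,x,y,z:(c[0]+x*np.cos(yw)-y*np.sin(yw),c[1]+x*np.sin(yw)+y*np.cos(yw),z)
    pl(ci(P,.064,.07),(0,0,255));pl(ci(P,.075,.0),(0,0,255))
    for sg in(1,-1):
        for w in(.01,-.01): pl([L(P,py,sg*.043,w,.07),L(P,py,sg*.058,w,.07)],(0,255,255))
    z=C[2];pl(ci(C,.04,z+.034),(255,0,0));pl(ci(C,.04,z),(255,0,0))
    for sg in(1,-1): pl([L(C,cy,sg*.04,0,z+.01),L(C,cy,sg*.054,0,z+.01)],(0,255,0))
    pl([L(C,cy,a*.033,b*.008,z+.064) for a,b in((1,1),(1,-1),(-1,-1),(-1,1),(1,1))],(255,0,255))
E
python3 - <<'E'
from ov import *
t=cv2.imread("pics/fs.png");s=6
a=cv2.resize(t[205:305,255:355],None,fx=s,fy=s,interpolation=cv2.INTER_CUBIC)
draw(a,"side",(.5124,-.1384,.1218),np.radians(-9.5),(.5135,-.1365),np.radians(-9.3),255,205,s)
cv2.imwrite("pics/o1.png",a)
E
```

```text
(no output)
```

View pics/o1.png

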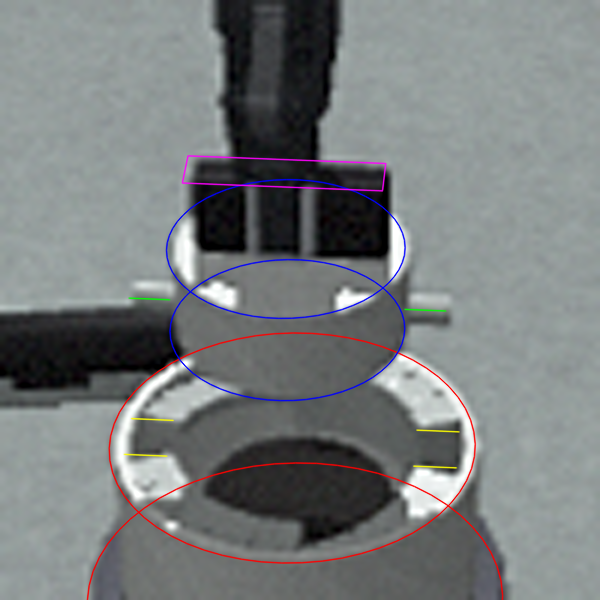

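The overlay agrees to about 1 mm and the yaw matches within 1°. I'll correct about 2 mm in y, then lower it to just above the rim.

```bash
python3 st.py .513 -.136 .115 -9.5
```

```text
4.75 p [ 0.5131 -0.1361  0.1603] rpy [ 3.1414 -0.0021  2.9783] F [ 0.0967 -0.2504 -2.8089] M [ 0.0441 -0.0151 -0.0155] w 0.015051645122827927 q [0.1059 1.59  ]
dp units [-0.      0.0001  0.0566] yaw err units(rz) 0.0007868131044912413 tilt z [-0.0021  0.0005 -1.    ]
```

Emit:
move_arm --jaw '[255,255,255,255,255,255,255]' --dp '[[0,0,0.02],[0,0,0.02],[0,0,0.012],[0,0,0.005],[0,0,0.003],[0,0,0.003],[0,0,0]]' --rotation '[[0,0,0],[0,0,0],[0,0,0],[0,0,0],[0,0,0],[0,0,0],[0,0,0]]'

```text
clock: 5.62
position: [0.5137, -0.1366, 0.1112]
tool_rot: [-3.142, 0.0, 2.979]
force: [-1.1, -0.4, -4.4]
grip_width: 0.0152
```

```bash
python3 st.py .513 -.136 .09 -9.5
python3 - <<'E'
from ov import *
from workcell import grab_frame,bot
p=bot.observe()["position"]
t=grab_frame("side");cv2.imwrite("pics/fs2.png",t);s=6
a=cv2.resize(t[205:305,255:355],None,fx=s,fy=s,interpolation=cv2.INTER_CUBIC)
draw(a,"side",(p[0],p[1],p[2]-.038),np.radians(-9.4),(.5135,-.1365),np.radians(-9.3),255,205,s)
cv2.imwrite("pics/o2.png",a)
E
```

```text
5.625 p [ 0.5137 -0.1366  0.1112] rpy [-3.1416  0.0002  2.9793] F [-1.0686 -0.3515 -4.3684] M [ 0.0377 -0.0078  0.0273] w 0.015150266097628907 q [0.113 1.595]
dp units [0.001  0.0006 0.0265] yaw err units(rz) 0.0011233218856913948 tilt z [ 0.0002 -0.     -1.    ]
```

View pics/o2.png

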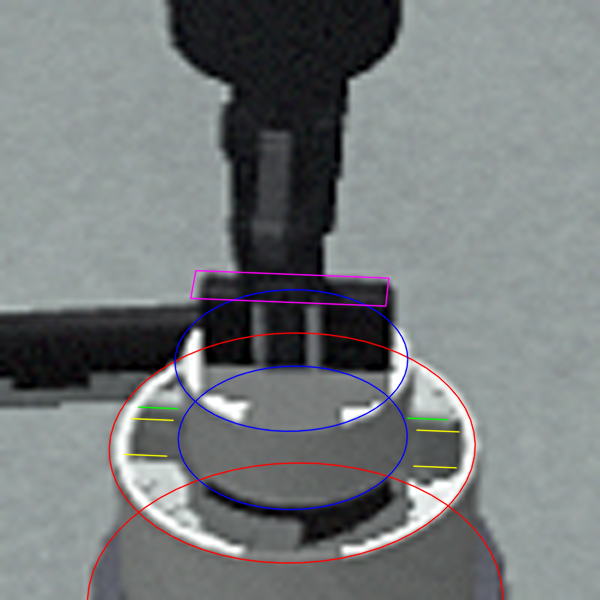

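The cover sits about 1–1.5 mm to +x of the pot axis (bar at crop 200–395, model at 192–388). I correct that while lowering.

Emit:
move_arm --jaw '[255,255,255,255,255,255,255,255]' --dp '[[0.0015,0.0006,0],[0,0,0.004],[0,0,0.004],[0,0,0.004],[0,0,0.004],[0,0,0.004],[0,0,0.004],[0,0,0]]' --rotation '[[0,0,0],[0,0,0],[0,0,0],[0,0,0],[0,0,0],[0,0,0],[0,0,0],[0,0,0]]'

```text
clock: 6.68
position: [0.5124, -0.1359, 0.0917]
tool_rot: [-3.142, -0.0, 2.979]
force: [-0.3, 0.5, -4.1]
grip_width: 0.0148
```

```bash
python3 st.py .513 -.136 .086 -9.5
```

```text
6.675 p [ 0.5124 -0.1359  0.0917] rpy [-3.1416 -0.0004  2.9793] F [-0.324   0.5052 -4.0904] M [ 0.0123  0.0235 -0.0056] w 0.01484116228589267 q [0.1147 1.5952]
dp units [-0.0007 -0.0001  0.0071] yaw err units(rz) 0.0011278821647560259 tilt z [-0.0004  0.     -1.    ]
```

No contact so far. I continue slowly, watching Fz.

Emit:
move_arm --jaw '[255,255,255,255,255]' --dp '[[0,0,0.002],[0,0,0.002],[0,0,0.002],[0,0,0.001],[0,0,0]]' --rotation '[[0,0,0],[0,0,0],[0,0,0],[0,0,0],[0,0,0]]'

```text
clock: 7.3
position: [0.5125, -0.1359, 0.0863]
tool_rot: [-3.142, -0.0, 2.979]
force: [-0.4, 0.3, -4.2]
grip_width: 0.015
```

Emit:
move_arm --jaw '[255,255,255]' --dp '[[0,0,0.001],[0,0,0],[0,0,0]]' --rotation '[[0,0,0],[0,0,0],[0,0,0]]'

```text
clock: 7.68
position: [0.5126, -0.1359, 0.0856]
tool_rot: [-3.142, 0.0, 2.979]
force: [-0.4, -0.1, -4.3]
grip_width: 0.0147
```

Emit:
move_arm --jaw '[255,255,255]' --dp '[[0,0,0.001],[0,0,0],[0,0,0]]' --rotation '[[0,0,0],[0,0,0],[0,0,0]]'

```text
clock: 8.05
position: [0.5125, -0.1359, 0.0847]
tool_rot: [-3.142, -0.0, 2.979]
force: [-0.7, -0.1, -3.6]
grip_width: 0.015
```

Emit:
move_arm --jaw '[255,255,255]' --dp '[[0,0,0.001],[0,0,0],[0,0,0]]' --rotation '[[0,0,0],[0,0,0],[0,0,0]]'

```text
clock: 8.43
position: [0.5125, -0.1359, 0.0839]
tool_rot: [-3.142, -0.0, 2.979]
force: [-0.2, -0.8, -3.6]
grip_width: 0.0147
```

Emit:
move_arm --jaw '[255,255,255]' --dp '[[0,0,0.0005],[0,0,0],[0,0,0]]' --rotation '[[0,0,0],[0,0,0],[0,0,0]]'

```text
clock: 8.8
position: [0.5125, -0.1359, 0.0836]
tool_rot: [-3.142, 0.0, 2.979]
force: [0.1, -0.4, -4.8]
grip_width: 0.0145
```

Emit:
move_arm --jaw '[255,255,255]' --dp '[[0,0,0.0005],[0,0,0],[0,0,0]]' --rotation '[[0,0,0],[0,0,0],[0,0,0]]'

```text
clock: 9.18
position: [0.5126, -0.1359, 0.0831]
tool_rot: [-3.142, 0.0, 2.979]
force: [-0.2, -0.7, -3.9]
grip_width: 0.0151
```

Emit:
move_arm --jaw '[255,255,255]' --dp '[[0,0,0.001],[0,0,0],[0,0,0]]' --rotation '[[0,0,0],[0,0,0],[0,0,0]]'

```text
clock: 9.55
position: [0.5126, -0.1359, 0.0825]
tool_rot: [-3.142, 0.0, 2.979]
force: [-1.8, 0.5, 0.5]
grip_width: 0.0151
```

Emit:
move_arm --jaw '[255,255,255]' --dp '[[0,0,0.0007],[0,0,0],[0,0,0]]' --rotation '[[0,0,0],[0,0,0],[0,0,0]]'

```text
clock: 9.93
position: [0.5126, -0.1359, 0.0819]
tool_rot: [-3.142, 0.0, 2.979]
force: [-1.5, 0.0, 5.8]
grip_width: 0.0147
```

Emit:
move_arm --jaw '[255,255,255]' --dp '[[0,0,0.0007],[0,0,0],[0,0,0]]' --rotation '[[0,0,0],[0,0,0],[0,0,0]]'

```text
clock: 10.3
position: [0.5126, -0.1359, 0.0815]
tool_rot: [3.142, 0.0, 2.979]
force: [-2.9, 0.4, 8.1]
grip_width: 0.0148
```

The seal was met near TCP z = 0.083, and the free-standing height is about 0.0826. I go back up to near zero load and begin the twist.

Emit:
move_arm --jaw '[255,255,255]' --dp '[[0,0,-0.0013],[0,0,0],[0,0,0]]' --rotation '[[0,0,0],[0,0,0],[0,0,0]]'

```text
clock: 10.68
position: [0.5126, -0.1359, 0.0823]
tool_rot: [-3.142, 0.0, 2.979]
force: [-2.3, -0.2, 2.1]
grip_width: 0.015
```

```bash
python3 st.py .513 -.136 .0826 -9.5
```

```text
10.675 p [ 0.5126 -0.1359  0.0823] rpy [-3.1415  0.0001  2.9793] F [-2.3114 -0.2114  2.0539] M [ 0.0775  0.3064 -0.0371] w 0.01495852239334852 q [0.1161 1.5958]
dp units [-0.0005  0.     -0.0004] yaw err units(rz) 0.0011144226714966028 tilt z [ 0.0001 -0.0001 -1.    ]
```

Emit:
move_arm --jaw '[255,255,255,255,255,255,255,255,255]' --dp '[[0,0,0],[0,0,0],[0,0,0],[0,0,0],[0,0,0],[0,0,0],[0,0,0],[0,0,0],[0,0,0]]' --rotation '[[0,0,0.01],[0,0,0.01],[0,0,0.01],[0,0,0.01],[0,0,0.01],[0,0,0.01],[0,0,0.01],[0,0,0],[0,0,0]]'

```text
clock: 11.8
position: [0.5126, -0.1359, 0.0823]
tool_rot: [-3.142, 0.0, 2.76]
force: [0.4, 0.7, 2.0]
grip_width: 0.0148
```

```bash
python3 st.py .513 -.136 .0826 -9.5
```

```text
11.8 p [ 0.5126 -0.1359  0.0823] rpy [-3.1416  0.      2.7597] F [0.3699 0.7193 2.0202] M [ 0.1043 -0.0411 -0.0966] w 0.014802546408577725 q [0.0722 1.433 ]
dp units [-0.0006  0.     -0.0004] yaw err units(rz) -0.06878471443382889 tilt z [ 0. -0. -1.]
```

Emit:
move_arm --jaw '[255,255,255,255,255]' --dp '[[0,0,0],[0,0,0],[0,0,0],[0,0,0],[0,0,0]]' --rotation '[[0,0,0.01],[0,0,0.01],[0,0,0.01],[0,0,0],[0,0,0]]'

```text
clock: 12.42
position: [0.5125, -0.1359, 0.0822]
tool_rot: [-3.142, -0.0, 2.665]
force: [0.0, -0.3, 1.7]
grip_width: 0.0148
```

```bash
python3 st.py
```

```text
12.425 p [ 0.5125 -0.1359  0.0822] rpy [-3.1415 -0.      2.6653] F [ 0.0485 -0.2503  1.6807] M [ 0.0815 -0.0426 -0.1054] w 0.014816893202370255 q [0.0534 1.3634]
```

Emit:
move_arm --jaw '[255,255,255,255]' --dp '[[0,0,0],[0,0,0],[0,0,0],[0,0,0]]' --rotation '[[0,0,0.01],[0,0,0.01],[0,0,0],[0,0,0]]'

```text
clock: 12.92
position: [0.5126, -0.1359, 0.0823]
tool_rot: [-3.142, 0.0, 2.602]
force: [-0.7, -0.3, 2.8]
grip_width: 0.0148
```

```bash
python3 st.py
```

```text
12.925 p [ 0.5126 -0.1359  0.0823] rpy [-3.1415  0.      2.6024] F [-0.7027 -0.2526  2.8239] M [ 0.0203 -0.0406 -0.0939] w 0.01483203585489643 q [0.0409 1.3171]
```

Emit:
move_arm --jaw '[255,255,255,255]' --dp '[[0,0,0],[0,0,0],[0,0,0],[0,0,0]]' --rotation '[[0,0,0.01],[0,0,0.01],[0,0,0],[0,0,0]]'

```text
clock: 13.42
position: [0.5126, -0.1359, 0.0823]
tool_rot: [-3.142, 0.0, 2.54]
force: [-0.1, -0.2, 2.9]
grip_width: 0.0152
```

```bash
python3 st.py
```

```text
13.425 p [ 0.5126 -0.1359  0.0823] rpy [-3.1416  0.      2.5396] F [-0.0893 -0.1633  2.875 ] M [ 0.0841  0.0113 -0.0882] w 0.015151162585040292 q [0.0285 1.2709]
```

Emit:
move_arm --jaw '[255,255,255]' --dp '[[0,0,0],[0,0,0],[0,0,0]]' --rotation '[[0,0,0.01],[0,0,0],[0,0,0]]'

```text
clock: 13.8
position: [0.5126, -0.1359, 0.0823]
tool_rot: [-3.142, 0.0, 2.508]
force: [0.3, -0.3, 3.1]
grip_width: 0.0153
```

```bash
python3 st.py
```

```text
13.8 p [ 0.5126 -0.1359  0.0823] rpy [-3.1416  0.      2.5082] F [ 0.2908 -0.2853  3.077 ] M [ 0.1107 -0.0328 -0.0935] w 0.015301834119297772 q [0.0222 1.2478]
```

Emit:
move_arm --jaw '[255,255,255]' --dp '[[0,0,0],[0,0,0],[0,0,0]]' --rotation '[[0,0,0.01],[0,0,0],[0,0,0]]'

```text
clock: 14.18
position: [0.5125, -0.1359, 0.0823]
tool_rot: [-3.142, -0.0, 2.477]
force: [0.6, 1.6, 2.3]
grip_width: 0.0151
```

```bash
python3 st.py
```

```text
14.175 p [ 0.5125 -0.1359  0.0823] rpy [-3.1415 -0.      2.4767] F [0.5694 1.5967 2.3044] M [ 0.1025 -0.0293 -0.1207] w 0.015117581354161514 q [0.016  1.2247]
```

Emit:
move_arm --jaw '[255,255,255]' --dp '[[0,0,0],[0,0,0],[0,0,0]]' --rotation '[[0,0,0.01],[0,0,0],[0,0,0]]'

```text
clock: 14.55
position: [0.5126, -0.1358, 0.0822]
tool_rot: [3.142, 0.0, 2.445]
force: [1.3, 1.6, -0.4]
grip_width: 0.0149
```

```bash
python3 st.py
```

```text
14.55 p [ 0.5126 -0.1358  0.0822] rpy [3.1415 0.0001 2.4454] F [ 1.3265  1.6457 -0.4251] M [ 0.3404 -0.3875 -0.044 ] w 0.01488065434775122 q [0.0098 1.2017]
```

Emit:
move_arm --jaw '[255,255,255]' --dp '[[0,0,0],[0,0,0],[0,0,0]]' --rotation '[[0,0,0.01],[0,0,0],[0,0,0]]'

```text
clock: 14.92
position: [0.5129, -0.1355, 0.0822]
tool_rot: [3.141, 0.0, 2.413]
force: [4.0, 3.0, -3.1]
grip_width: 0.0148
```

```bash
python3 st.py
```

```text
14.925 p [ 0.5129 -0.1355  0.0822] rpy [3.1411 0.0002 2.4132] F [ 4.027   3.0179 -3.1194] M [ 0.7784 -0.9057  0.1575] w 0.014790732244826174 q [0.0032 1.1777]
```

The pins met the ramps at about 0.51 rad. Fz is falling and there is a small sideways load, so I sink with it and ease sideways.

Emit:
move_arm --jaw '[255,255,255]' --dp '[[0,0.0006,0.0005],[0,0,0],[0,0,0]]' --rotation '[[0,0,0],[0,0,0],[0,0,0]]'

```text
clock: 15.3
position: [0.5129, -0.1354, 0.082]
tool_rot: [3.141, -0.0, 2.414]
force: [0.8, 1.9, 3.6]
grip_width: 0.0147
```

```bash
python3 st.py
```

```text
15.3 p [ 0.5129 -0.1354  0.082 ] rpy [ 3.1414 -0.      2.4137] F [0.7943 1.8786 3.6294] M [ 0.7903 -0.2915  0.0666] w 0.014667971750895667 q [0.003  1.1778]
```

Emit:
move_arm --jaw '[255,255,255]' --dp '[[0,0,0.0003],[0,0,0],[0,0,0]]' --rotation '[[0,0,0.01],[0,0,0],[0,0,0]]'

```text
clock: 15.68
position: [0.5129, -0.1356, 0.0817]
tool_rot: [3.142, 0.0, 2.382]
force: [0.8, 3.1, 5.2]
grip_width: 0.0148
```

```bash
python3 st.py
```

```text
15.675 p [ 0.5129 -0.1356  0.0817] rpy [3.1416 0.0001 2.3818] F [0.7834 3.1225 5.1977] M [ 0.578  -0.239   0.0235] w 0.014769838930241065 q [-0.0031  1.1547]
```

Emit:
move_arm --jaw '[255,255,255]' --dp '[[0,0,0.0001],[0,0,0],[0,0,0]]' --rotation '[[0,0,0.01],[0,0,0],[0,0,0]]'

```text
clock: 16.05
position: [0.513, -0.1355, 0.0816]
tool_rot: [3.141, 0.0, 2.351]
force: [1.9, 1.9, 3.9]
grip_width: 0.0152
```

```bash
python3 st.py
```

```text
16.05 p [ 0.513  -0.1355  0.0816] rpy [3.1415 0.0003 2.3511] F [1.8557 1.9208 3.8761] M [ 0.5216 -0.5441  0.02  ] w 0.01515242815861972 q [-0.0091  1.1322]
```

Emit:
move_arm --jaw '[255,255,255]' --dp '[[0,0,0.0001],[0,0,0],[0,0,0]]' --rotation '[[0,0,0.01],[0,0,0],[0,0,0]]'

```text
clock: 16.42
position: [0.5131, -0.1354, 0.0814]
tool_rot: [3.141, 0.0, 2.32]
force: [4.8, 3.7, 1.7]
grip_width: 0.0146
```

```bash
python3 st.py
```

```text
16.425 p [ 0.5131 -0.1354  0.0814] rpy [3.1414 0.0002 2.3197] F [4.7622 3.7223 1.7041] M [ 0.7999 -0.9727  0.1261] w 0.014573460205185363 q [-0.0153  1.1092]
```

Emit:
move_arm --jaw '[255,255,255]' --dp '[[0,0.0007,0.0001],[0,0,0],[0,0,0]]' --rotation '[[0,0,0.003],[0,0,0],[0,0,0]]'

```text
clock: 16.8
position: [0.5132, -0.1353, 0.0814]
tool_rot: [-3.141, 0.0, 2.31]
force: [1.8, 0.2, 2.7]
grip_width: 0.0151
```

```bash
python3 st.py
```

```text
16.8 p [ 0.5132 -0.1353  0.0814] rpy [-3.1414  0.      2.3102] F [1.7745 0.1567 2.6877] M [ 0.2366 -0.4955  0.2954] w 0.015139030091901323 q [-0.0178  1.1016]
```

The measured signs say snug: Mz is about 0.3 N m, which at the given 0.02–0.04 N m per N means roughly 7–15 N, and the draw-down is about 1.2 mm. I release and rise.

Emit:
move_arm --jaw '[120,100,100,100,100,100,100,100,100]' --dp '[[0,0,0],[0,0,0],[0,0,0],[0,0,-0.005],[0,0,-0.02],[0,0,-0.04],[0,0,-0.06],[0,0,-0.06],[0,0,-0.02]]' --rotation '[[0,0,0],[0,0,0],[0,0,0],[0,0,0],[0,0,0],[0,0,0],[0,0,0],[0,0,0],[0,0,0]]'

```text
clock: 17.92
position: [0.514, -0.1355, 0.2491]
tool_rot: [3.139, 0.003, 2.31]
force: [-0.6, 0.0, -0.1]
grip_width: 0.0516
```

```bash
python3 st.py .3 -.45 .26 0
python3 - <<'E'
from ov import *
from workcell import grab_frame
t=grab_frame("side");cv2.imwrite("pics/fs3.png",t);s=6
a=cv2.resize(t[205:305,255:355],None,fx=s,fy=s,interpolation=cv2.INTER_CUBIC)
draw(a,"side",(.5135,-.1365,.0437),2.31-np.pi,(.5135,-.1365),np.radians(-9.3),255,205,s)
cv2.imwrite("pics/o3.png",a)
E
```

```text
17.925 p [ 0.514  -0.1355  0.2491] rpy [3.1385 0.0033 2.3098] F [-0.624   0.0103 -0.0793] M [ 0.0109 -0.0034 -0.0319] w 0.051607832693660656 q [-0.0969  1.0214]
dp units [-0.1104 -0.4625 -0.0147] yaw err units(rz) -0.26475779745822386 tilt z [ 0.0045 -0.0004 -1.    ]
```

View pics/o3.png

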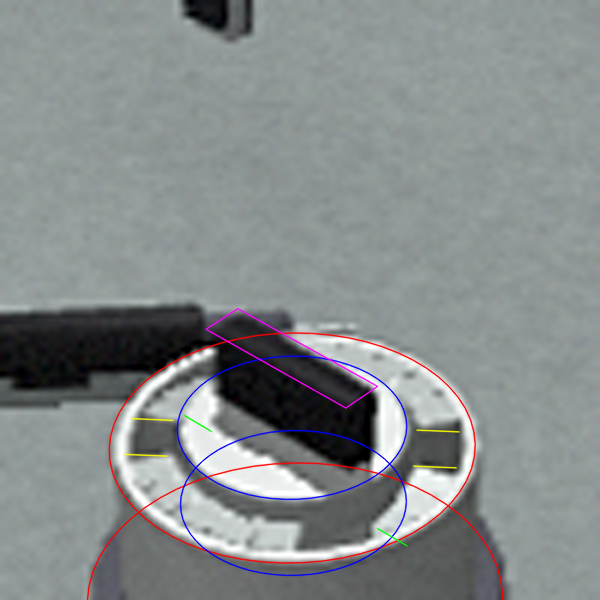

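The released cover sits level in the collar. The bar lies along the predicted yaw line and the gripper is clear above, so I hand in.

```bash
python3 -c "
from workcell import workorder; print(workorder.job_done())"
```

```text
the job is handed in; nothing more can be done
None
```

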